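# Push the filter carton between the posts into its dock

## Robot

A 6-joint arm with a two-finger parallel gripper is mounted at the origin on a cart in front of the work surface, level with it; the furniture and walls round the work are solid. World frame = base frame: x ahead of the robot, y to its left, z up, the work surface at z = 0. Lengths are in mm, angles in rad, forces in N, time in s.
With the tool pointing down it reaches from about 325 to 900 mm from the base axis. Payload 6.1 kg.
Tool frame: the origin (TCP) lies at the centre of the arm's flange, where the gripper is bolted on; the fingertips stand 173 mm ahead of it and the grasp point (between the pads) lies 155 mm ahead of it; z points along the fingers, y is the line along which they close (so a half turn about z gives the same grasp; the last joint's range is limited). The gripper opens to 85 mm and grips with 20 to 120 N. Pads are 22 mm wide; open, the fingers measure 114 mm over their backs; the gripper's body (76 mm by 85 mm) begins 54 mm behind the grasp point. The pads swing forward as they close: fully open they stand 13 mm farther back than shut.
Start: joints at [-1.296, 0.22, 1.526, -0, 1.395, -0.126], TCP at [243.84, -575.465, 404.7] pointing down, gripper open.
Joint ranges: [-2.98, 2.98], [-0.91, 2.08], [0.09, 2.57], [-1.24, 4.39], [0.2, 2.65], [-2.68, 2.68]. Speed limits (rad/s): [2.57, 2.57, 3.01, 3.14, 3.14, 3.14].

## Interface

Orientations are given as [roll, pitch, yaw] about the fixed x, y, z axes, in that order (R = Rz(yaw) Ry(pitch) Rx(roll)).
In Python, from bench import env gives the robot as it stands. Calls block until the motion is done:
- env.reach(position, orientation): joint-space move of the TCP to a pose.
- env.move_l(position, attitude=None, feed=150, threshold=None): straight line of the TCP; attitude=None keeps the orientation; feed is the mean speed in mm/s. With threshold (N) it stops when the force on the tool has changed by that much, and returns True; else False.
- env.move_j(angles): joint-space move.
- env.command_gripper(opening, force=None): opening from 0.0 (shut) to 1.0 (fully open); force is the grip in N (None keeps the last); returns when the fingers have stopped.
- env.pause(seconds).
- env.solve_ik(position, orientation): joint angles nearest the present ones, or None.
- env.state(): the state.
- env.capture(name): name is "side" or "top"; returns a dict with "img" (480x640x3 uint8, blue, green, red), "fx", "fy", "cx", "cy" (pixels), "position" and "rotation" of the camera in the world. Camera axes: x right, y up, looking along -z (the intrinsics and any distortion apply to the point x, -y, -z); pixel columns grow to the right and rows downward; lengths in mm; the calibration is good to about 2 mm. A picture is of the moment at which its call begins. There is no depth.
A pose or a line that the arm cannot do raises env.MotionError and nothing moves.
- env.finish_job(): hands the job in; it is judged then, once.
The state is a dict: "t": time; "joints": joint angles; "joint_velocities": joint speeds; "joint_efforts": joint torques, N m; "tcp_pos": TCP position; "tcp_rot": TCP orientation; "wrist_force": force on the tool from outside, world axes, zero at the start; "torque": the same for the moment, N m; "width": opening from 0.0 (shut) to 1.0 (fully open); "grip_force": force on a finger pad.
Only numpy, scipy, OpenCV 4.12 (cv2) and the standard library are available. Lean on these libraries where they do the work, as an engineer would, in place of code of your own. Each camera call takes 0.05 s, during which the arm holds its last target. There are 200 camera calls.

## Task

Stow the flat white carton of spare filters in its dock on the desk: push it along the desk through the narrow gap between the two orange posts until its leading end rests against the metal backstop, then leave it there. Only push it with the fingers, never lift or tip it, and do not disturb the dropper bottle, the yellow-lidded jar or the red paint dish beside the dock.

Things in the scene. Friction and masses are not known exactly. Their poses are not given: they have to be found in the camera images.
- carton: flat white carton, loose, 76 mm wide (its x) by 110 mm long (its y) by 30 mm high, about 0.12 kg; origin at the centre of its underside, z up. Slides on the desk under about 1 N. Enters the dock lengthwise, either end first. At the start it lies about 220 mm before the dock's origin, up to 30 mm off its centre line and 20 degrees askew.
- dock: carton dock fixed to the desk, two posts, two rails and a backstop, no floor plate: the carton slides on the desk all the way. Origin on the desk at the centre of the stowed carton's place; x axis = direction in which the carton is pushed in, y across, z up. Two flat rails (12 mm wide, 5 mm high, centred at y = +51 and -51 mm) run from the posts to the backstop.
- post_left (a point): top centre of the orange post at x = -75, y = +51 mm of the dock: upright round post, 16 mm in diameter, 38 mm high. The gap between the two posts is 86 mm wide; the carton's rear end comes to rest 20 mm beyond the post centres, so the fingers follow it into the gap
- post_right (a point): top centre of the other, equal orange post, at x = -75, y = -51 mm of the dock
- backstop (a point): middle of the upper edge of the metal backstop's face, at x = +55 mm of the dock: a bar 24 mm high and 114 mm wide across the far end
- dropper: bystander: white dropper bottle with a red tip, loose, 29 mm in diameter, 88 mm high, beside the dock; origin at the centre of its underside
- yellow_jar: bystander: small paint jar with a pale yellow lid, loose, 36 mm in diameter, 45 mm high, beside the dock; origin at the centre of its underside
- red_dish: bystander: small round steel dish with red paint, loose, 41 mm in diameter, 11 mm high, on the other side of the dock; origin at the centre of its underside

How it is judged:
By the outcome, as a careful person would: the job done as asked, in the order asked, and still so for the second after the job is handed in, with the robot touching nothing.
It also fails if it takes over 64 s, if anything falls off the work surface, if the arm or the gripper's body presses on something with over 40 N, if the wrist force passes 120 N, or if a joint passes its speed limit or range.

## Working session

There is one attempt and no reset: what is moved stays moved. The work goes in short steps, each a Python script; the robot and the scene stay as the last script left them, time stands still between calls to the robot, and variables do not carry over. Pictures are saved under pics/ and viewed, at most 10 in all, crops included, and the job is handed in when it is done.

```bash
ls; mkdir -p pics; python3 - <<'E'
from bench import env
import cv2,pickle
d={}
for n in("side","top"):
    c=env.capture(n);d[n]=c;cv2.imwrite(f"pics/{n}0.png",c["img"]);print(n,{k:v for k,v in c.items() if k!="img"})
pickle.dump(d,open("cap0.pkl","wb"))
s=env.state();print(s["t"],s["tcp_rot"],s["wrist_force"])
E
```

```text
pics
side {'fx': 451.7863463810993, 'fy': 451.7863463810993, 'cx': 317.1545461988999, 'cy': 236.3073102663746, 'position': array([433.2993064 , 884.22408675, 565.55310761]), 'rotation': array([ 9.40205148e-01,  2.42603659e-03, -2.96029901e+00])}
top {'fx': 556.1705920541416, 'fy': 556.1705920541416, 'cx': 326.7185960284404, 'cy': 248.21504677077235, 'position': array([387.15601976, 217.9518199 , 884.63699076]), 'rotation': array([ 0.21235456, -0.00646273, -1.68110961])}
0.1 [-3.13981789e+00 -2.21420836e-04  4.00782879e-01] [-0.06435188 -0.41408932 -0.14169402]
```

View pics/side0.png

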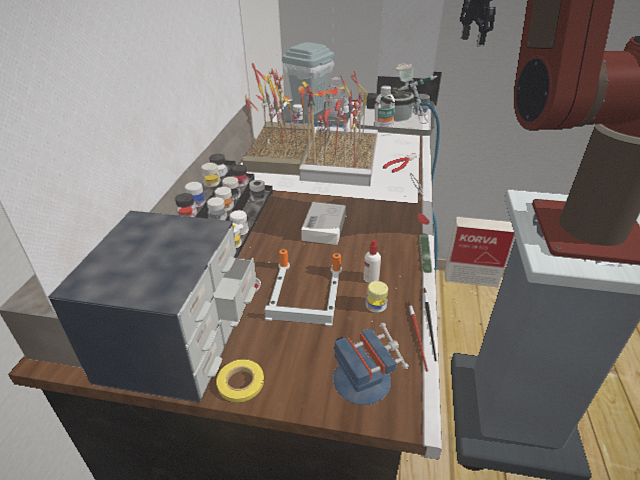

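View pics/top0.png

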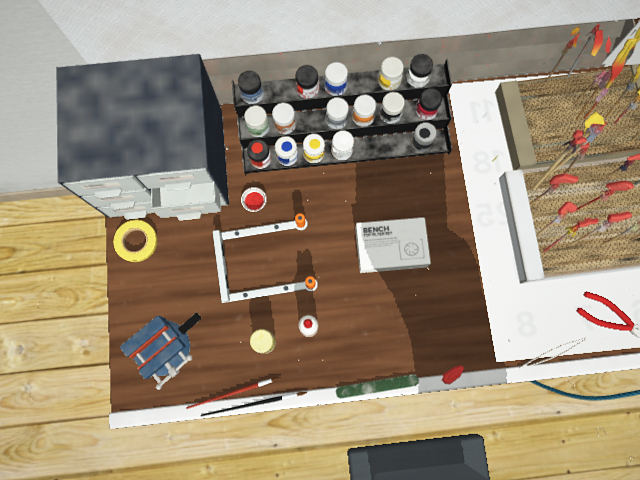

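The side view shows the carton at (325,222), the orange posts at (284,258) and (336,262), and the backstop along row 315. In the top view the carton is at (394,245), the posts at (300,220) and (311,284), the backstop around column 222, the dish at (253,198), the jar at (262,341) and the dropper at (308,325).

```bash
cat > vis.py <<'E'
import numpy as np,cv2
from scipy.spatial.transform import Rotation as R
def ray(c,uv):
    uv=np.atleast_2d(uv).astype(float)
    d=np.c_[(uv[:,0]-c["cx"])/c["fx"],-(uv[:,1]-c["cy"])/c["fy"],-np.ones(len(uv))]
    r=c["rotation"]
    return np.array(c["position"]),d@R.from_euler("xyz",r).as_matrix().T
def on_plane(c,uv,z):
    p,d=ray(c,uv); return p+d*((z-p[2])/d[:,2])[:,None]
def tri(c1,u1,c2,u2):
    p,d=ray(c1,u1);q,e=ray(c2,u2);d=d[0];e=e[0]
    s=np.linalg.lstsq(np.c_[d,-e],q-p,rcond=None)[0]
    a=p+s[0]*d;b=q+s[1]*e
    return (a+b)/2,np.linalg.norm(a-b)
def blobs(m,amin=15):
    n,l,st,ce=cv2.connectedComponentsWithStats(m.astype(np.uint8))
    return [(ce[i],st[i]) for i in range(1,n) if st[i][4]>=amin]
def orange(c):
    h=cv2.cvtColor(c["img"],cv2.COLOR_BGR2HSV)
    return cv2.inRange(h,(5,170,120),(16,255,255))>0
def white(c,box):
    h=cv2.cvtColor(c["img"],cv2.COLOR_BGR2HSV)
    m=cv2.inRange(h,(0,0,120),(180,50,255)); k=np.zeros_like(m);x0,y0,x1,y1=box;k[y0:y1,x0:x1]=1
    return m*k
E
python3 - <<'E'
import pickle;from vis import *
d=pickle.load(open("cap0.pkl","rb"));S,T=d["side"],d["top"]
for n,c,b in(("side",S,(250,230,360,300)),("top",T,(280,200,330,300))):
    m=orange(c);k=np.zeros_like(m);k[b[1]:b[3],b[0]:b[2]]=1
    for ce,st in blobs(m&k):print(n,ce.round(1),st)
m=white(T,(345,205,442,285))
cs=max(cv2.findContours(cv2.morphologyEx(m,cv2.MORPH_CLOSE,np.ones((7,7))),0,2)[0],key=cv2.contourArea)
print("area",cv2.contourArea(cs));r=cv2.minAreaRect(cs);print(r)
ap=cv2.approxPolyDP(cv2.convexHull(cs),4,True)[:,0];print(ap.tolist());print(on_plane(T,ap,30).round(1))
t=cv2.resize(T["img"][190:350,200:440],None,fx=3.3,fy=3.3,interpolation=cv2.INTER_CUBIC)
s=cv2.resize(S["img"][190:335,240:400],None,fx=4,fy=4,interpolation=cv2.INTER_CUBIC)
cv2.imwrite("pics/tz.png",t);cv2.imwrite("pics/sz.png",s)
E
```

```text
side [283.7 257.3] [279 249   9  17  98]
side [336.2 261.4] [333 253   8  18  89]
top [299.9 219.7] [295 213  10  14 102]
top [310.1 281.8] [305 276  10  13  86]
area 3377.0
((392.4794616699219, 244.27456665039062), (50.60948944091797, 71.70431518554688), 84.80557250976562)
[[424, 218], [429, 264], [360, 272], [356, 223]]
[[601.8  32.8  30. ]
 [527.2  35.9  30. ]
 [526.4 144.8  30. ]
 [605.4 141.4  30. ]]
```

View pics/tz.png

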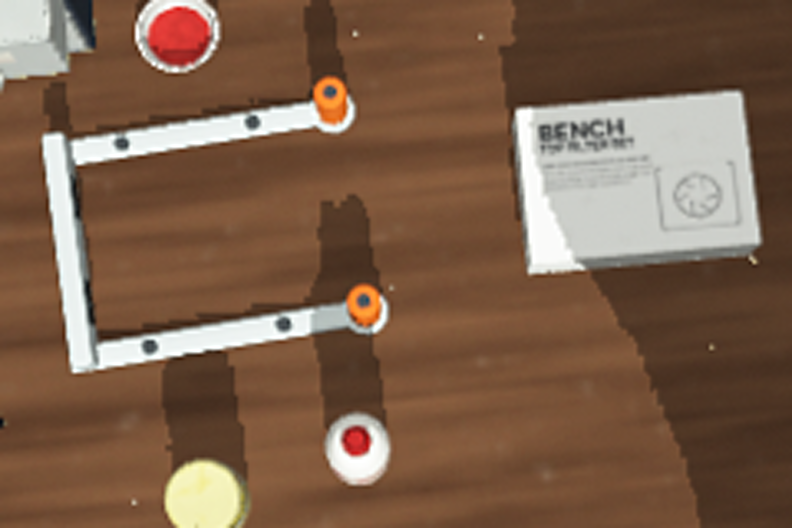

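View pics/sz.png

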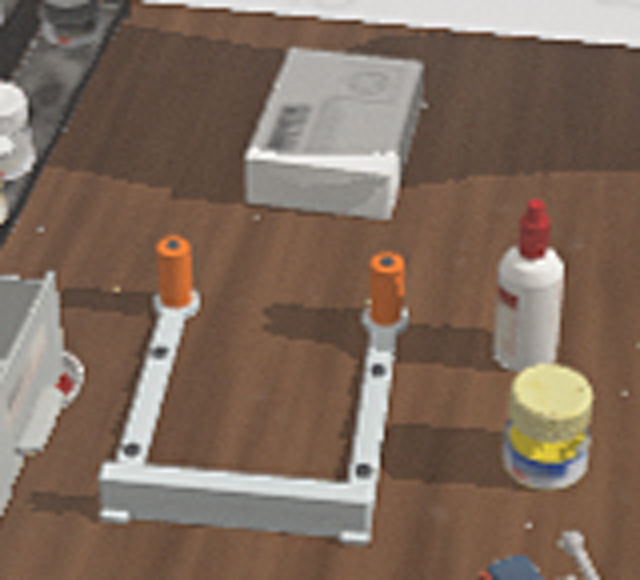

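The top crop shows the post tops at (330,91) and (364,300), with the carton lit at its left end and its lower side face just visible. The side crop shows the post tops at (174,243) and (387,261).

```bash
cat >> vis.py <<'E'
def carton(T,box):
    """edges away from the camera lie at z=30, near ones (silhouette) at z=0; returns centre, end edge data in world"""
    m=cv2.morphologyEx(white(T,box),cv2.MORPH_CLOSE,np.ones((7,7)))
    cs=max(cv2.findContours(m,0,cv2.CHAIN_APPROX_NONE)[0],key=cv2.contourArea)
    q=cv2.boxPoints(cv2.minAreaRect(cs)); p=cs[:,0].astype(float)
    out={}
    for i in range(4):
        a,b=q[i],q[(i+1)%4]; L=np.linalg.norm(b-a);u=(b-a)/L;n=np.array([-u[1],u[0]])
        s=(p-a)@u; k=(abs((p-a)@n)<7)&(s>.15*L)&(s<.85*L)
        mid=(a+b)/2-q.mean(0)
        name=("R" if mid[0]>0 else "L") if abs(mid[0])>abs(mid[1]) else ("D" if mid[1]>0 else "U")
        w=on_plane(T,p[k],30 if name in "RU" else 0)[:,:2]
        vx,vy,x,y=cv2.fitLine(w.astype(np.float32),cv2.DIST_HUBER,0,.01,.01).ravel()
        d=np.array([vx,vy]);d*=np.sign(d[1] if name in "UD" else d[0])
        out[name]=(np.array([x,y]),d)
    return out
E
cat > m.py <<'E'
import pickle;from vis import *
d=pickle.load(open("cap0.pkl","rb"));S,T=d["side"],d["top"]
zt=lambda a:np.array(a)/3.3+(199.65,189.65)
zs=lambda a:np.array(a)/4+(239.6,189.6)
P={}
for n,a,b in(("right?",(330,91),(174,243)),("left?",(364,300),(387,261))):
    P[n],e=tri(T,zt(a),S,zs(b));print(n,P[n].round(1),"gap",round(e,1),"plane38",on_plane(T,zt(a),38).round(1))
print("post dist",np.linalg.norm(P["right?"]-P["left?"]))
print("backstop top view inner edge z24",on_plane(T,zt([(67,140),(97,350),(81,243)]),24).round(1))
print("dropper",on_plane(T,zt((357,440)),88).round(1),"jar",on_plane(T,zt((206,498)),45).round(1),"dish",on_plane(T,zt((178,35)),11).round(1))
o=carton(T,(345,205,442,285))
for k,(p,v) in o.items():print(k,p.round(1),np.degrees(np.arctan2(v[1],v[0])).round(1))
E
python3 m.py
```

```text
right? [621.4 229.3  37.9] gap 1.8 plane38 [[622.3 229.3  38. ]]
left? [519.7 223.7  36.8] gap 1.4 plane38 [[520.2 223.6  38. ]]
post dist 101.81907420471047
backstop top view inner edge z24 [[615.6 358.   24. ]
 [512.5 351.1  24. ]
 [564.4 354.9  24. ]]
dropper [[452.  232.6  88. ]] jar [[437.1 303.9  45. ]] dish [[666.5 301.7  11. ]]
U [604.4  86.2] 88.7
R [558.6  33.7] -1.3
D [531.6  85.7] 89.6
L [571.9 141.4] -1.3
```

```bash
cat > rob.py <<'E'
from bench import env
import numpy as np
DIR=np.radians(93.15); O=np.array([566.7,301.4])
ux=np.array([np.cos(DIR),np.sin(DIR)]);uy=np.array([-ux[1],ux[0]])
dk=lambda x,y:O+x*ux+y*uy
todk=lambda p:np.array([(np.asarray(p)-O)@ux,(np.asarray(p)-O)@uy])
att=lambda yaw:[np.pi,0,yaw]
E
python3 - <<'E'
from rob import *; from vis import *; import pickle
Y=DIR-np.pi/2
for p,y in(((430,-150,400),0),((490,87,260),np.radians(-1)),((*dk(-214,49),178),Y),((*dk(-300,0),260),Y-np.pi/2),((*dk(-66,0),178),Y-np.pi/2),((*dk(-66,0),178),Y+np.pi/2)):
    q=env.solve_ik(p,att(y)); print(None if q is None else np.round(q,2))
env.command_gripper(0.4); print(env.state()["width"])
env.reach([430,-150,400],att(0))
env.reach([485,87,260],att(np.radians(-1)))
env.move_l([485,87,178],feed=100)
print(env.state()["wrist_force"])
env.move_l([519,87,178],feed=40)
print(env.state()["wrist_force"])
env.move_l([*dk(-214,49),178],att(Y),feed=15)
s=env.state();print(s["wrist_force"],s["tcp_pos"],s["t"])
env.move_l([480,80,178],feed=80)
env.move_l([480,80,300],feed=150)
env.reach([400,-150,350],att(Y-np.pi/2 if env.solve_ik([400,-150,350],att(Y-np.pi/2)) is not None else Y+np.pi/2))
T=env.capture("top");cv2.imwrite("pics/top1.png",T["img"]);pickle.dump(T,open("cap1.pkl","wb"))
for k,(p,v) in carton(T,(345,205,442,285)).items():print(k,todk(p).round(1),(np.degrees(np.arctan2(v[1],v[0]))).round(1))
print(env.state()["t"])
E
```

```text
[-0.51 -0.19  1.95 -0.    1.38  1.06]
[ 0.02  0.08  1.98 -0.    1.09  1.61]
[ 0.01  0.3   1.91 -0.    0.94  1.53]
None
None
[ 0.26  0.46  1.69 -0.    0.99  0.21]
0.3976166495276775
[0.25932828 0.22283945 0.21565876]
[-0.43832581  0.19265845  0.07596519]
[ 0.31041694 -0.04850774  0.37377862] [529.59910158  85.05045896 178.03759233] 6.2667
U [-216.9  -39.1] 93.3
R [-267.1    0.8] 3.4
D [-211.7   35. ] 94.3
L [-158.6   -5.1] 3.0
9.0333
```

View pics/top1.png

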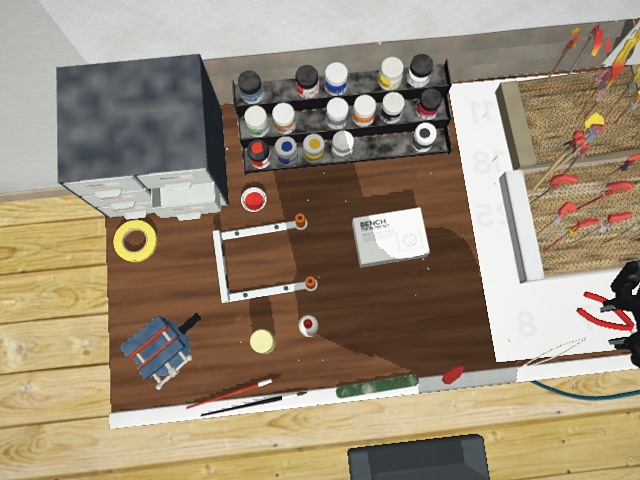

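The carton is now at about (391,238), parallel to the dock and 1–2 mm right of its centre line. Next I push it from behind to just before the posts, then look again.

```bash
python3 - <<'E'
from rob import *; from vis import *; import pickle
A=att(DIR)
env.reach([*dk(-310,-1.5),260],A)
env.move_l([*dk(-310,-1.5),178],feed=100)
env.move_l([*dk(-284,-1.5),178],feed=60)
env.move_l([*dk(-212,0),178],feed=40)
s=env.state();print(s["wrist_force"],todk(s["tcp_pos"][:2]),s["t"])
env.move_l([*dk(-245,0),178],feed=80)
env.move_l([*dk(-245,0),300],feed=150)
env.reach([400,-150,350],A)
T=env.capture("top");cv2.imwrite("pics/top2.png",T["img"]);pickle.dump(T,open("cap2.pkl","wb"))
for k,(p,v) in carton(T,(315,205,442,285)).items():print(k,todk(p).round(1),(np.degrees(np.arctan2(v[1],v[0]))).round(1))
cv2.imwrite("pics/tz2.png",cv2.resize(T["img"][190:350,200:440],None,fx=3.3,fy=3.3,interpolation=cv2.INTER_CUBIC))
print(env.state()["t"])
E
```

```text
[0.01786123 0.73427495 0.65537633] [-2.12135604e+02 -3.31938254e-02] 14.8667
U [-148.7  -37.7] 93.0
R [-202.4    1.6] 3.6
D [-150.2   36.4] 93.2
L [-93.8  -3.2] 1.6
17.5333
```

View pics/tz2.png

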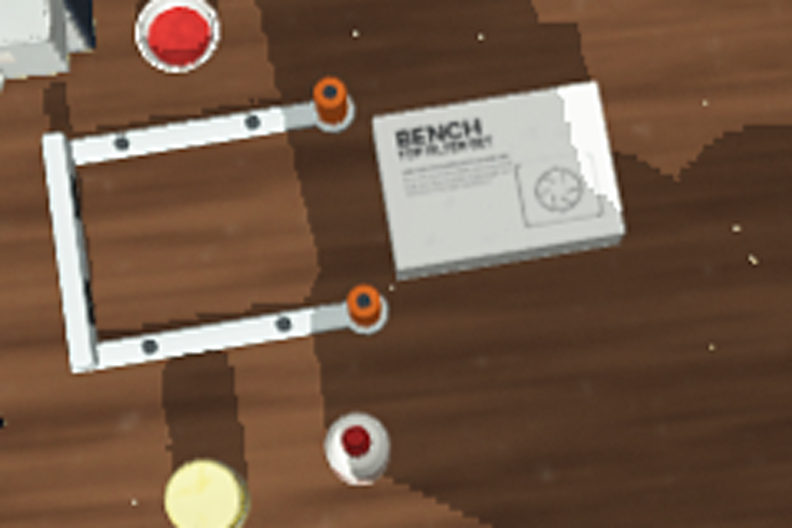

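The carton sits centred and square before the gap, with its front end at crop column ~385 and the posts at 330 and 364. I'll push it home.

```bash
python3 - <<'E'
from rob import *; from vis import *; import pickle
A=att(DIR)
env.reach([*dk(-245,0),300],A)
env.move_l([*dk(-245,0),178],feed=150)
env.move_l([*dk(-217,0),178],feed=60)
h=env.move_l([*dk(-78,0),178],feed=40,threshold=8)
s=env.state();print(h,s["wrist_force"],todk(s["tcp_pos"][:2]))
if not h:
    h=env.move_l([*dk(-58,0),178],feed=12,threshold=5)
    s=env.state();print(h,s["wrist_force"],todk(s["tcp_pos"][:2]))
print(s["t"])
env.move_l([*dk(-120,0),178],feed=80)
env.move_l([*dk(-120,0),300],feed=150)
env.reach([400,-150,350],A)
T=env.capture("top");pickle.dump(T,open("cap3.pkl","wb"))
cv2.imwrite("pics/tz3.png",cv2.resize(T["img"][190:350,200:440],None,fx=3.3,fy=3.3,interpolation=cv2.INTER_CUBIC))
S=env.capture("side");cv2.imwrite("pics/sz3.png",cv2.resize(S["img"][190:335,240:400],None,fx=4,fy=4,interpolation=cv2.INTER_CUBIC))
print(env.state()["t"])
E
```

```text
False [ 0.00309581 -0.23487599  0.95463282] [-7.80748463e+01  5.91193467e-03]
True [-0.52499812 -0.1581333  -0.12391764] [-63.99701      0.17770424]
24.95
28.275
```

View pics/tz3.png

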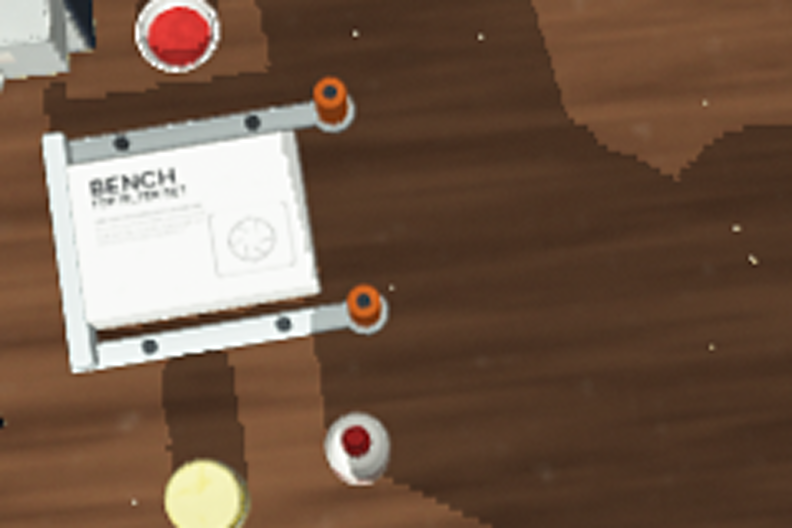

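View pics/sz3.png

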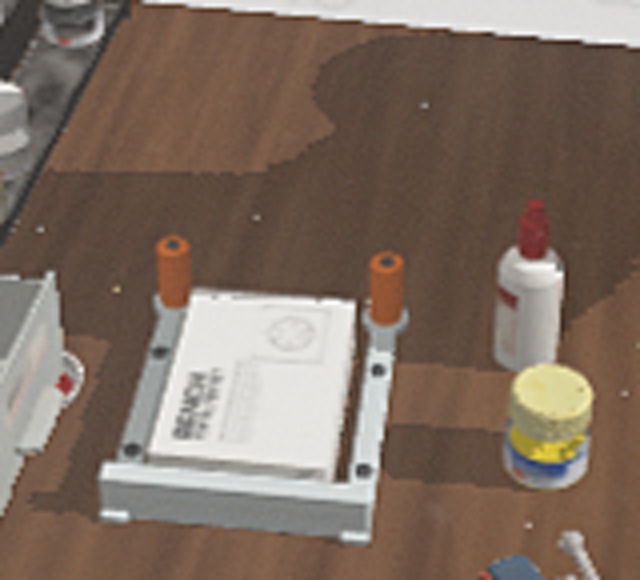

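The carton lies between the rails with its front at the backstop, crop column ~67–88. The dropper, jar and dish are where they were. I'll check the seating numerically.

```bash
python3 - <<'E'
from rob import *; from vis import *; import pickle
T=pickle.load(open("cap3.pkl","rb"));T0=pickle.load(open("cap0.pkl","rb"))["top"]
zt=lambda a:np.array(a)/3.3+(199.65,189.65)
for w in on_plane(T,zt([(301,152),(319,275)]),0):print("rear z0",todk(w[:2]).round(1))
for w in on_plane(T,zt([(292,135),(310,288)]),30):print("rear z30",todk(w[:2]).round(1))
for w in on_plane(T,zt([(68,172),(86,322)]),30):print("front z30",todk(w[:2]).round(1))
for b in((236,180,275,215),(240,322,280,360),(295,308,325,345)):
    x0,y0,x1,y1=b;print("bystander diff",cv2.absdiff(cv2.Canny(T["img"][y0:y1,x0:x1],80,200),cv2.Canny(T0["img"][y0:y1,x0:x1],80,200)).mean().round(1))
E
```

```text
rear z0 [-56.1 -33.5]
rear z0 [-55.4  28.9]
rear z30 [-53.7 -35.1]
rear z30 [-50.9  39.6]
front z30 [ 54.4 -34.6]
front z30 [55.1 38.4]
bystander diff 3.4
bystander diff 1.3
bystander diff 18.4
```

```bash
python3 -c "
from bench import env
print(env.finish_job(), env.state()['t'])"
```

```text
the job is handed in; nothing more can be done
the job is handed in; nothing more can be done
```

The carton is stowed square in the dock with its front end against the backstop (measured at about +55 mm). The dropper, jar and dish look unmoved in the final pictures, and the job was handed in with the robot clear of everything at about 28 s.

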